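Load the knife-pressure gauge and hold its trim cap off

TASK

Set the larger of the two steel check weights gently in the middle of the gauge's sprung round pan, inside the ring marked on it, and let go of it. Then take the black cap off the gauge's trim neck so that I can get at the trim screw: some of these gauges have a reversed thread, so try the cap both ways to find which way it loosens, and lift it straight off. Finish still holding the cap in the gripper, still and upright, about a hand's breadth (10 cm) above where it sat; leave the small weight, the mouse and the remote control where they are.

Things in the scene. Friction and masses are not known exactly. Their poses are not given: they have to be found in the camera images.
- weight_big_center (a point): the larger check weight, 0.5 kg of bare steel, standing upright on the table: a cylinder 40 mm in diameter and 44 mm high with a waist and a grip knob of 24 mm diameter above it (knob from 54 to 62 mm up), 62 mm high in all. The point is its centre, 31 mm above its underside; z is its own upward axis
- weight_small_center (a point): the smaller check weight (not wanted), 0.1 kg, the same shape 24 mm in diameter and 40 mm high. The point is its centre, 20 mm above its underside. It and the larger one may stand in either place
- pan_top (a point): centre of the top face of the gauge's sprung pan: a flat steel disc 84 mm in diameter and 6 mm thick with a dark ring of dashes of 56 mm diameter marked about its middle, 72 mm above the table when unloaded. It goes straight down on a spring of 500 N/m, with 1 N to start it moving; under the larger weight it rests about 8 mm lower
- pan (a joint): how far the pan has been pushed down, m: 0 unloaded, 0.012 at its stop
- gauge: the gauge, fixed to the table: a grey box 120 (x) by 270 (y) by 50 mm high with an aluminium top. Origin at the centre of its underside, z up. The pan stands at y = -70 mm and the capped neck at y = +75 mm of its frame
- neck_seat (a point): middle of the 41 mm round seat under the cap's edge, 56 mm above the table; axes as the gauge's. A neck rises 13.5 mm above it with a coarse quarter-turn thread. The wrong way, the cap stops after about 7 degrees (gives to 16 if forced); the right way, it is free to lift straight off from about 45 degrees on (aim for 70) and stops at about 95. Which way differs from start to start, unseen
- cap_center (a point): the trim cap: loose, black ribbed plastic, round, 44 mm in diameter, 36 mm high, about 60 g, hollow below and solid in its upper half, a straight grey raised bar across its top along its x axis. The point is its centre, 18 mm above its lower edge; z is its upward axis; shut, its x axis lies along the gauge's x axis. It turns lightly and does not rise by itself as it is turned
- mouse: a black computer mouse about 80 by 60 by 34 mm on a thin dark mat; leave it. Origin at its underside
- remote: a black remote control 45 by 170 by 18 mm lying on the table; leave it. Origin at the centre of its underside
Mind the look-alikes: they are no part of the job. What is shaped like the part that bears cap_center but purple is not meant. What is shaped like the part that bears weight_big_center but orange is not meant.

How it is judged:
By the outcome, as a careful person would: the job done as asked, in the order asked, and still so for the second after the job is handed in, while the arm keeps its last pose, push and grip.
It also fails if it takes over 61 s, if anything falls off the work surface, if the arm or the gripper's body presses on something with over 40 N, if the wrist force passes 120 N, or if a joint passes its speed limit or range.

ROBOT

A 7-joint arm with a two-finger parallel gripper is mounted at the origin on the work surface. World frame = base frame: x ahead of the robot, y to its left, z up, the work surface at z = 0. Lengths are in m, angles in rad, forces in N, time in s.
With the tool pointing down it reaches from about 0.35 to 0.9 m from the base axis. Payload 7.2 kg.
Tool frame: the origin (TCP) lies midway between the tips of the shut fingers; the grasp point (between the pads) lies 19 mm behind it (bot.hold_point_z is the x of the grasp point in the tool frame, in m); x points along the fingers, y is the direction in which the jaws open and shut, and the axes are right-handed (so a half turn about x gives the same grasp; the last joint's range is limited). The gripper opens to 88 mm and grips with 3 to 60 N. Pads are 20 mm wide; open, the fingers measure 115 mm over their backs; the gripper's body (75 mm by 178 mm) begins 61 mm behind the grasp point.
Start: joints at [-1.199, 0.411, -0.013, 1.596, 0.006, 1.134, -0.082], TCP at [0.266, 0.566, 0.223] pointing down, gripper open.
Joint ranges: [-2.95, 2.95], [-0.29, 1.99], [-1.47, 1.44], [0.14, 2.54], [-1.03, 4.17], [0.13, 1.85], [-2.86, 2.86]. Speed limits (rad/s): [2.39, 2.39, 3.01, 3.01, 3.14, 3.14, 3.14].

INTERFACE

Orientations are given as a unit quaternion [w, x, y, z].
In Python, from bench import bot, status, viewer gives the robot as it stands. Calls block until the motion is done:
- bot.reach(position, orientation): joint-space move of the TCP to a pose.
- bot.movel(position, ori=None, velocity=0.15, contact_N=None): straight line of the TCP; ori=None keeps the orientation; velocity is the mean speed in m/s. With contact_N (N) it stops when the force on the tool has changed by that much, and returns True; else False.
- bot.goto_joints(angles): joint-space move.
- bot.grip(opening, squeeze=None): finger opening in m; squeeze is the grip in N (None keeps the last); returns when the fingers have stopped.
- bot.wait(seconds).
- bot.inverse_kinematics(position, orientation): joint angles nearest the present ones, or None.
- status.state(): the state.
- viewer.camera(name): name is "scene" or "top"; returns the picture (400x640x3 uint8, red, green, blue); there is no depth.
- viewer.camera_info(name): a dict with "fx", "fy", "cx", "cy" (pixels), "R" (3x3) and "t" (3): a world point X has camera coordinates R X + t. Camera axes: x right, y down, z forward; pixel columns grow to the right and rows downward; lengths in m; the calibration is good to about 2 mm. A picture is of the moment at which its call begins. camera_info takes no time and is no camera call.
A pose or a line that the arm cannot do raises bot.MotionError and nothing moves.
- bot.hand_in(): hands the job in, once; it reports no verdict.
Trained networks look in the newest picture that a camera, given by its name, has taken for a name from the list of things; names that differ only in an ending like _2 or _b are one class to them, and where a whole thing is asked for, a point or a joint stands for the part that bears it (a point fixed in the world has none). Each returns a list of dicts, best first, with "conf" (0 to 1); they miss things now and then, are a little off and sometimes report something else, mostly with a low value. They report only what shows in the picture. A call takes as long as a camera call. They do not tell look-alikes from the thing itself.
- viewer.spot_in(camera, label): "centre" ([column, row] as shares, 0 to 1, of the picture: columns of its width, rows of its height, amid what is visible of it).
- viewer.cut_out(camera, label): "region" (400x640 bool, what is visible of it) and "centre" ([column, row] as shares, 0 to 1, of the picture: columns of its width, rows of its height, amid what is visible of it).
The state is a dict: "clock": time; "q": joint angles; "dq": joint speeds; "joint_torque": joint torques, N m; "ee_pos": TCP position; "orientation": TCP orientation; "ft_force": force on the tool from outside, world axes, zero at the start; "ft_torque": the same for the moment, N m; "grip_width": finger opening in m.
Only numpy, scipy, OpenCV 4.12 (cv2) and the standard library are available. Lean on these libraries where they do the work, as an engineer would, in place of code of your own. Each camera call takes 0.05 s, during which the arm holds its last target.

## Working session

There is one attempt and no reset: what is moved stays moved. The work goes in short steps, each a Python script; the robot and the scene stay as the last script left them, time stands still between calls to the robot, and variables do not carry over. Pictures are saved under pics/ and viewed, and the job is handed in when it is done.

```bash
ls; mkdir -p pics; python3 - <<'E'
from bench import bot,status,viewer
import cv2,numpy as np
s=status.state();print(s['clock'],s['ee_pos'],s['orientation'],s['grip_width'],s['ft_force'],bot.hold_point_z)
for c in('scene','top'):
    im=viewer.camera(c);cv2.imwrite(f'pics/{c}0.png',im[:,:,::-1])
    i=viewer.camera_info(c);print(c,i)
    for l in('weight_big_center','weight_small_center','pan_top','cap_center','gauge','mouse','remote','neck_seat'):
        try:
            print(l,[(round(d['conf'],2),np.round(np.array(d['centre'])*[640,400],1)) for d in viewer.spot_in(c,l)])
        except Exception as e: print(l,e)
print(status.state()['clock'])
E
```

```text
pics
0.0 [0.26593721 0.56504558 0.22182779] [ 0.68999371  0.15368874  0.69016254 -0.15480351] 0.08775986310926534 [0.02084055 0.03759508 0.19421971] -0.0187
scene {'fx': 418.1935737900741, 'fy': 418.1935737900741, 'cx': 316.59288103603706, 'cy': 196.45954006617842, 'R': array([[ 0.72602104,  0.68756899,  0.01193072],
       [ 0.58660269, -0.61016769, -0.53253419],
       [-0.35887426,  0.39362961, -0.8463244 ]]), 't': array([-0.46080966, -0.26835566,  1.25750557])}
weight_big_center [(0.67, array([156.1, 262.7])), (0.57, array([200.7, 266.9]))]
weight_small_center [(0.49, array([219.3, 307.8]))]
pan_top [(0.6, array([290.4, 188.8]))]
cap_center [(0.8, array([329.6, 148.3])), (0.63, array([292.4, 145.9]))]
gauge [(0.95, array([305.9, 183.5])), (0.57, array([289.7, 190.1]))]
mouse [(0.93, array([381.8, 113.9]))]
remote [(0.69, array([306.6, 184.3])), (0.63, array([354.3, 273. ]))]
neck_seat [(0.81, array([306.9, 181.4])), (0.58, array([354.7, 269. ]))]
top {'fx': 459.16315646510753, 'fy': 459.16315646510753, 'cx': 312.51428879665605, 'cy': 199.10205933989468, 'R': array([[ 0.02529092, -0.99954196, -0.0166203 ],
       [-0.99473171, -0.02351007, -0.09978028],
       [ 0.09934383,  0.01905627, -0.99487068]]), 't': array([0.06165672, 0.58028247, 1.23885976])}
weight_big_center [(0.67, array([430.3, 229.5])), (0.59, array([451.9, 262.3]))]
weight_small_center []
pan_top [(0.62, array([331. , 220.3]))]
cap_center [(0.54, array([273.3, 219.3])), (0.53, array([278.2, 268.3]))]
gauge [(0.78, array([304.5, 223.3]))]
mouse [(0.95, array([191.6, 225. ]))]
remote [(0.6, array([338.6, 139.5])), (0.44, array([330.7, 218.9]))]
neck_seat [(0.65, array([305.8, 221.3]))]
0.9
```

View pics/scene0.png

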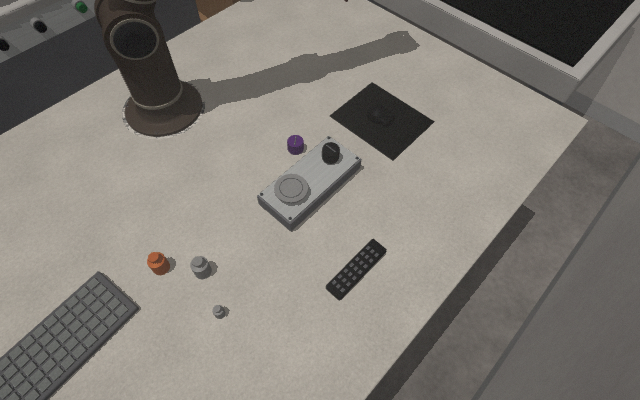

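View pics/top0.png

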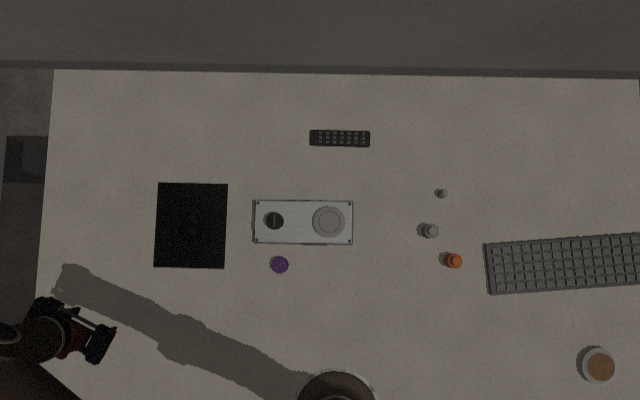

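The scene picture shows the big grey weight at (200,267), the small one at (219,311), an orange decoy at (157,263), the pan at (290,189), the black cap at (330,151) and a purple decoy at (295,145). In the top picture the big weight is at (430,230) and the cap at (273,220). Next I'll fit the silhouettes to get positions.

```bash
cat > h.py <<'E'
from bench import bot,status,viewer
import cv2,numpy as np
from scipy.optimize import minimize
def proj(c,X):
    i=viewer.camera_info(c);Y=np.atleast_2d(X)@np.array(i['R']).T+np.array(i['t'])
    return np.c_[Y[:,0]/Y[:,2]*i['fx']+i['cx'],Y[:,1]/Y[:,2]*i['fy']+i['cy']]
def ray(c,uv,z):
    i=viewer.camera_info(c);R=np.array(i['R']);o=-R.T@np.array(i['t'])
    d=R.T@np.array([(uv[0]-i['cx'])/i['fx'],(uv[1]-i['cy'])/i['fy'],1]);return o+d*(z-o[2])/d[2]
def cyl(p,parts):
    a=np.linspace(0,2*np.pi,40,endpoint=False)
    return [np.concatenate([np.c_[p[0]+r*np.cos(a),p[1]+r*np.sin(a),0*a+z] for z in (z0,z1)]) for r,z0,z1 in parts]
def sil(c,p,parts):  # silhouette 4x supersampled centroid & mask
    m=np.zeros((1600,2560),np.uint8)
    for q in cyl(p,parts):
        h=cv2.convexHull(((proj(c,q)+.5)*4-.5).astype(np.float32)); cv2.fillConvexPoly(m,np.round(h).astype(np.int32),1)
    return m
def cen(m):
    M=cv2.moments(m.astype(np.uint8),True);return np.array([M['m10']/M['m00'],M['m01']/M['m00']])
def fit(c,mask,parts,zref):
    t=cen(mask);p=ray(c,t,zref)[:2]
    for _ in range(3):
        e=(cen(sil(c,p,parts))+.5)/4-.5
        p=p+ray(c,t,zref)[:2]-ray(c,e,zref)[:2]
    s=sil(c,p,parts)[2::4,2::4]>0
    return p,(s&mask).sum()/(s|mask).sum()
BIG=[(.02,0,.044),(.012,.044,.062)]
CAP=[(.022,.056,.092)]
PAN=[(.042,.066,.072)]
def pick(c,l,near):
    L=viewer.cut_out(c,l)
    L=[d for d in L if np.hypot(*(np.array(d['centre'])*[640,400]-near))<12]
    return L[0]['region'] if L else None
E
python3 - <<'E'
from h import *
for c,P in(('scene',dict(w=(200.7,267),p=(290,189),c=(330,151),g=(306,183))),('top',dict(w=(430,230),p=(330,220),c=(273,220),g=(304,222)))):
    im=viewer.camera(c)
    for k,l,parts,z in(('w','weight_big_center',BIG,.03),('p','pan_top',PAN,.072),('c','cap_center',CAP,.074)):
        m=pick(c,l,P[k])
        print(c,l,None if m is None else (fit(c,m,parts,z),m.sum(),cen(m)))
    m=pick(c,'gauge',P['g'])
    if m is not None and c=='top':
        cn=cv2.findContours(m.astype(np.uint8),0,2)[0];cn=max(cn,key=cv2.contourArea)
        b=cv2.boxPoints(cv2.minAreaRect(cn));W=np.array([ray(c,q,.05)[:2] for q in b]);print(W,W.mean(0),[np.linalg.norm(W[i]-W[i-1]) for i in(0,1)])
    print(c,'gauge',m is not None)
    x0,y0=(140,90) if c=='scene' else (240,120)
    crop=im[y0:y0+200,x0:x0+260,::-1];cv2.imwrite(f'pics/{c}1.png',cv2.resize(crop,(780,600),interpolation=2))
E
```

```text
scene weight_big_center ((array([ 0.50081538, -0.24624999]), np.float64(0.8931297709923665)), np.int64(351), array([200.67521368, 267.49002849]))
scene pan_top ((array([0.51649161, 0.0315543 ]), np.float64(0.9222357229647631)), np.int64(759), array([290.77997365, 188.03293808]))
scene cap_center ((array([0.51489528, 0.17739153]), np.float64(0.7899408284023669)), np.int64(267), array([330.51310861, 152.26966292]))
scene gauge True
top weight_big_center ((array([ 0.49860451, -0.2475121 ]), np.float64(0.7521739130434782)), np.int64(173), array([429.67052023, 231.08092486]))
top pan_top ((array([0.51568805, 0.03000335]), np.float64(0.9730061349693252)), np.int64(809), array([328.93695921, 221.5710754 ]))
top cap_center ((array([0.51316101, 0.17602629]), np.float64(0.7967479674796748)), np.int64(196), array([273.76530612, 221.        ]))
[[ 0.45163944  0.23148345]
 [ 0.572753    0.23371278]
 [ 0.57381743 -0.03390657]
 [ 0.45317269 -0.03355321]] [0.51284564 0.09943411] [np.float64(0.2650410972792044), np.float64(0.12113407301112283)]
top gauge True
```

View pics/top1.png

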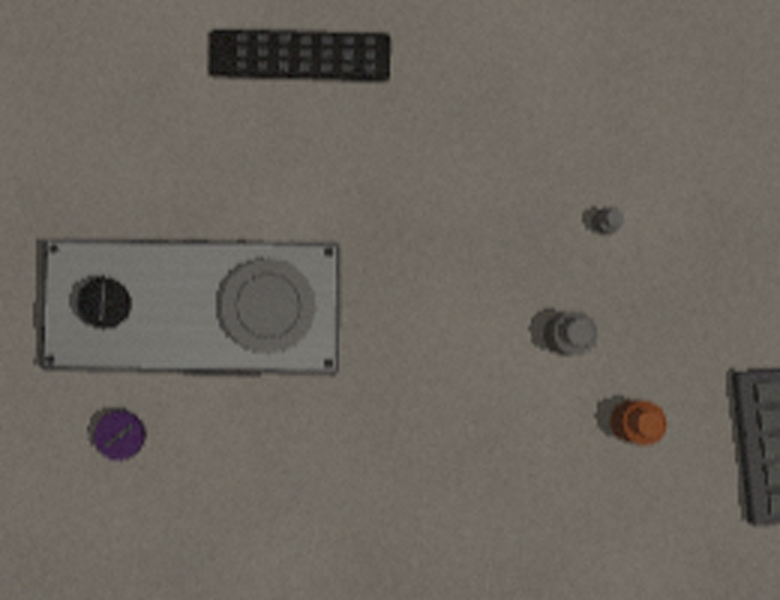

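View pics/scene1.png

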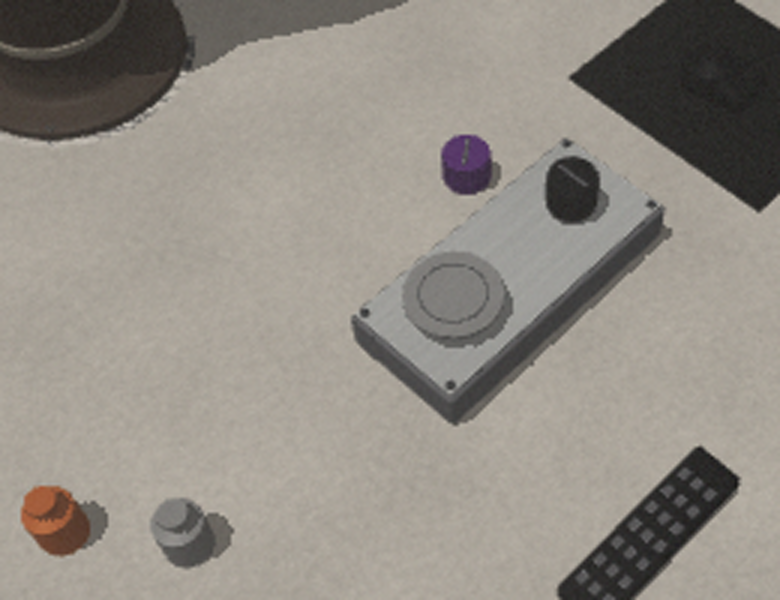

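```bash
cat >> h.py <<'E'
from scipy.spatial.transform import Rotation as Ro
W=np.array([.5,-.247]);PANP=np.array([.516,.031]);CAPP=np.array([.514,.1765])
def ori(a):
    c,s=np.cos(a),np.sin(a);q=Ro.from_matrix(np.array([[0,c,s],[0,s,-c],[-1,0,0]])).as_quat();return [q[3],q[0],q[1],q[2]]
def st(m=''):
    s=status.state();print(m,'t%.2f'%s['clock'],'p',np.round(s['ee_pos'],4),'F',np.round(s['ft_force'],2),'M',np.round(s['ft_torque'],3),'w%.4f'%s['grip_width'],'q7 %.3f'%s['q'][6]);return s
E
python3 - <<'E'
from h import *
s=st()
R=Ro.from_quat(np.roll(s['orientation'],-1)).as_matrix();print(np.round(R,3))
for n,p,z in(('W',W,.011),('P',PANP,.08),('C',CAPP,.061)):
  for d in range(-180,181,30):
    q=bot.inverse_kinematics([*p,z],ori(np.radians(d)));print(n,d,None if q is None else np.round(q,2))
E
```

```text
t1.40 p [0.2661 0.5655 0.2227] F [-0.64  0.68  0.77] M [-0.008  0.024 -0.002] w0.0878 q7 -0.082
[[ 0.     0.426  0.905]
 [ 0.     0.905 -0.426]
 [-1.     0.     0.   ]]
W -180 [-0.33  0.85  1.03  1.98 -0.96  0.9  -1.91]
W -150 [-0.33  0.85  1.03  1.98 -0.96  0.9  -1.39]
W -120 [-0.21  0.73  0.82  1.98 -0.76  0.78 -1.03]
W -90 [-0.25  0.76  0.88  1.98 -0.82  0.81 -0.46]
W -60 [-0.23  0.74  0.85  1.98 -0.79  0.8   0.04]
W -30 [-0.22  0.73  0.83  1.98 -0.77  0.78  0.55]
W 0 [-0.23  0.75  0.86  1.98 -0.8   0.8   1.09]
W 30 [-0.13  0.67  0.69  1.97 -0.64  0.72  1.47]
W 60 [ 0.    0.62  0.5   1.96 -0.46  0.67  1.84]
W 90 [ 0.08  0.6   0.39  1.96 -0.36  0.65  2.27]
W 120 [ 0.1   0.59  0.36  1.96 -0.33  0.65  2.77]
W 150 [ 1.1   0.84 -1.04  1.89  0.9   0.97  2.25]
W 180 [-0.33  0.85  1.03  1.98 -0.96  0.9  -1.91]
P -180 [ 0.72  0.77 -1.24  1.95  0.85  1.08  2.24]
P -150 [-1.    0.78  1.25  2.05 -0.9   1.02 -1.9 ]
P -120 [-1.    0.78  1.25  2.05 -0.9   1.02 -1.37]
P -90 [-0.66  0.47  0.65  2.03 -0.41  0.77 -1.33]
P -60 [-0.61  0.46  0.59  2.03 -0.37  0.76 -0.85]
P -30 [-0.59  0.45  0.56  2.03
[... 312 characters left out ...]
7]
P 180 [ 0.72  0.77 -1.24  1.95  0.85  1.08  2.24]
C -180 [-0.23  0.48 -0.24  1.94  0.17  0.74  2.57]
C -150 [-1.23  0.87  1.25  2.   -0.98  1.06 -2.13]
C -120 [-1.23  0.87  1.25  2.   -0.98  1.06 -1.6 ]
C -90 [-0.84  0.52  0.56  1.98 -0.4   0.75 -1.62]
C -60 [-0.79  0.51  0.49  1.97 -0.34  0.74 -1.15]
C -30 [-0.78  0.51  0.47  1.97 -0.33  0.74 -0.63]
C 0 [-0.71  0.49  0.38  1.97 -0.27  0.73 -0.17]
C 30 [-0.64  0.48  0.28  1.96 -0.2   0.72  0.29]
C 60 [-0.56  0.47  0.18  1.96 -0.13  0.72  0.74]
C 90 [-0.48  0.47  0.08  1.95 -0.06  0.72  1.2 ]
C 120 [-0.39  0.47 -0.04  1.95  0.02  0.72  1.65]
C 150 [-0.31  0.48 -0.14  1.94  0.09  0.73  2.11]
C 180 [-0.23  0.48 -0.24  1.94  0.17  0.74  2.57]
```

```bash
python3 - <<'E'
from h import *
o=ori(np.radians(-60))
bot.reach([*W,.16],o);st('above')
im=viewer.camera('scene');cv2.imwrite('pics/a.png',im[:,:,::-1])
print(bot.movel([*W,.012],velocity=.12,contact_N=12));st('down')
bot.grip(.03,30);st('grip')
bot.movel([*W,.03],velocity=.05);st('lift')
im=viewer.camera('scene');cv2.imwrite('pics/b.png',cv2.resize(im[150:350,80:340,::-1],(780,600)))
E
```

```text
above t4.38 p [ 0.5005 -0.2461  0.1599] F [ 0.19 -0.32  0.1 ] M [-0.08   0.11  -0.043] w0.0881 q7 -0.154
False
down t5.81 p [ 0.5005 -0.2473  0.0127] F [-0.42 -0.55  0.93] M [-0.025  0.148  0.006] w0.0876 q7 0.010
grip t6.62 p [ 0.4997 -0.2466  0.012 ] F [-1.59  1.54  2.9 ] M [ 0.431  0.518 -0.047] w0.0393 q7 0.010
lift t7.12 p [ 0.5002 -0.247   0.0302] F [-0.15 -0.52 -5.43] M [-0.002  0.149  0.039] w0.0395 q7 -0.011
```

View pics/b.png

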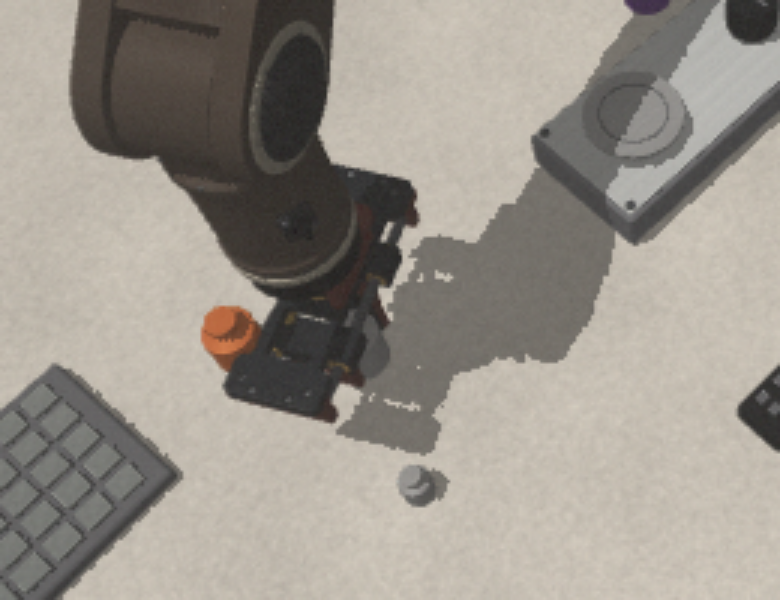

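The weight is held: the opening is 39.5 mm and the tool carries about 5 N. Now I'll place it.

```bash
python3 - <<'E'
from h import *
o=ori(np.radians(-60))
bot.movel([*W,.14],velocity=.2)
bot.movel([*PANP,.14],ori=o,velocity=.2);st('over')
bot.movel([*PANP,.09],velocity=.1);bot.wait(.2);st('near')
print(bot.movel([*PANP,.079],velocity=.015,contact_N=1.8));s=st('contact')
im=viewer.camera('top');cv2.imwrite('pics/c.png',cv2.resize(im[120:320,200:460,::-1],(780,600)))
im=viewer.camera('scene');cv2.imwrite('pics/d.png',cv2.resize(im[90:290,180:440,::-1],(780,600)))
E
```

```text
over t9.42 p [0.5159 0.0297 0.1401] F [ 0.01 -1.08 -5.24] M [-0.117  0.091  0.014] w0.0391 q7 -0.631
near t10.27 p [0.5164 0.031  0.0905] F [ 0.64 -0.25 -4.63] M [-0.056  0.111 -0.003] w0.0392 q7 -0.566
True
contact t10.81 p [0.5156 0.0312 0.0817] F [ 1.08 -0.01 -2.93] M [-0.06  -0.238 -0.049] w0.0394 q7 -0.556
```

View pics/d.png

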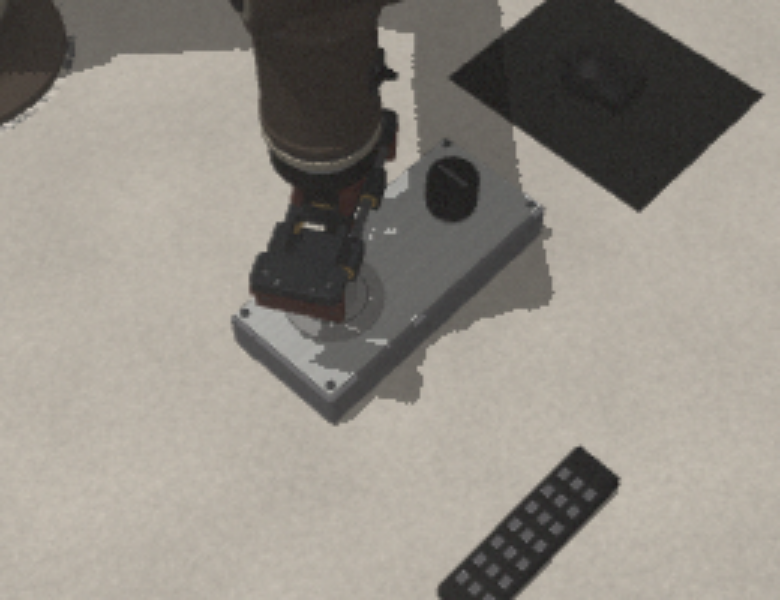

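```bash
python3 - <<'E'
from h import *
p=PANP
bot.movel([*p,.0762],velocity=.015);bot.wait(.2);st('lowered')
bot.grip(.06,30);st('open')
bot.movel([*p,.17],velocity=.12);st('up')
bot.movel([*CAPP,.17],ori=ori(0),velocity=.2);st('overcap')
im=viewer.camera('top');cv2.imwrite('pics/e.png',cv2.resize(im[120:320,200:460,::-1],(780,600)))
im=viewer.camera('scene');cv2.imwrite('pics/f.png',cv2.resize(im[90:290,180:440,::-1],(780,600)))
for c in('top','scene'):
    L=viewer.cut_out(c,'weight_big_center')
    for d in L:
        m=d['region'];print(c,d['conf'],cen(m),m.sum(),fit(c,m,[(.02,.064,.108),(.012,.108,.126)],.094))
E
```

```text
lowered t11.62 p [0.5155 0.0312 0.0761] F [-3.14  0.7   0.4 ] M [ 0.292  0.78  -0.008] w0.0397 q7 -0.548
open t12.17 p [0.5161 0.031  0.0762] F [-0.03 -0.6  -0.37] M [-0.041  0.133  0.033] w0.0599 q7 -0.548
up t13.10 p [0.5156 0.0312 0.1695] F [0.47 0.35 0.  ] M [-0.007  0.156  0.035] w0.0600 q7 -0.668
overcap t14.30 p [0.514  0.1756 0.1699] F [-0.63  0.14  0.73] M [-0.068  0.05  -0.014] w0.0599 q7 -0.058
top 0.71 [452.15111111 260.86666667] 225 (array([ 0.42083639, -0.29037542]), np.float64(0.8211678832116789))
top 0.62 [329.075 221.58 ] 200 (array([0.51426995, 0.03001945]), np.float64(0.9558823529411765))
scene 0.78 [157.81337047 262.50417827] 359 (array([ 0.45723854, -0.3092253 ]), np.float64(0.7417355371900827))
scene 0.68 [290.27184466 183.1618123 ] 309 (array([0.5159405, 0.0314127]), np.float64(0.8419618528610354))
```

View pics/f.png

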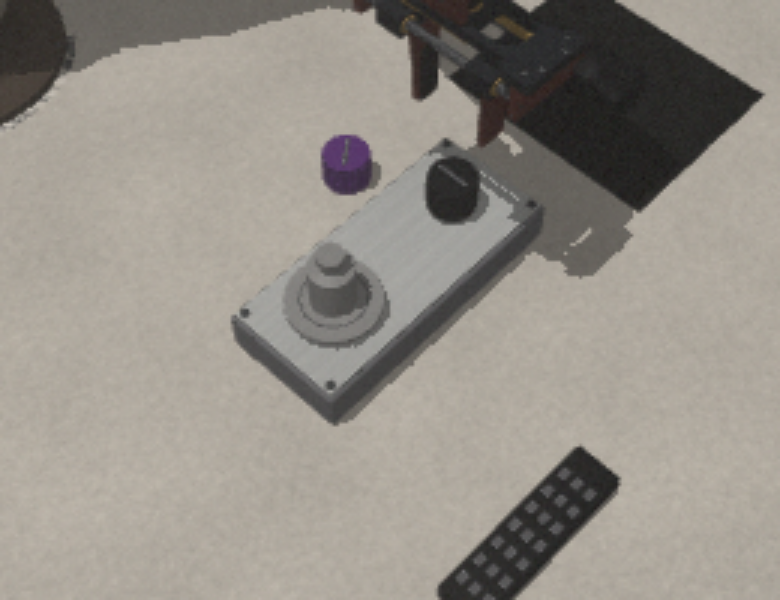

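View pics/e.png

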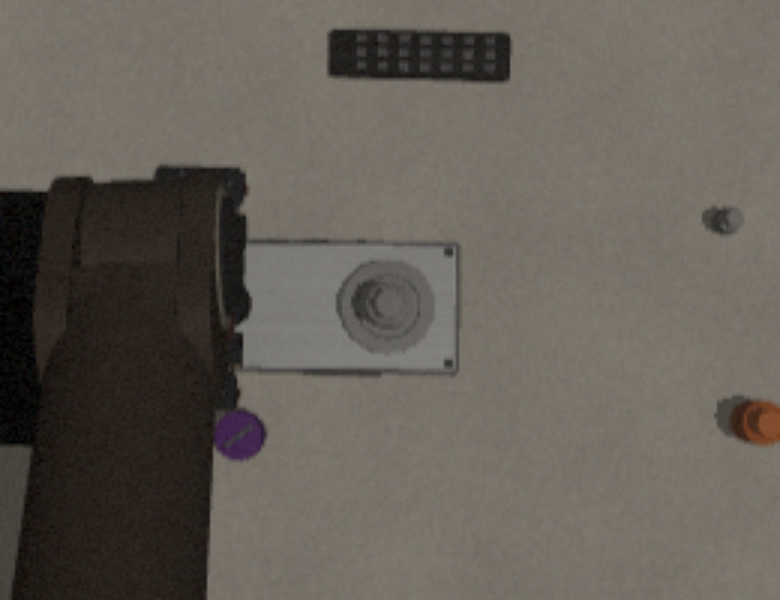

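The weight stands upright, centred in the ring. Next: grip the cap and try it both ways.

```bash
cat >> h.py <<'E'
C2=np.array([.5145,.1765])
def meas(m):
    A=[]
    for _ in range(8):
        s=status.state();A.append(np.r_[s['ft_force'],s['ft_torque'],s['q'],s['clock'],s['ee_pos'],s['grip_width'],s['joint_torque'][6]]);bot.wait(.02)
    A=np.mean(A,0);print(m,'t%.2f'%A[13],'F',np.round(A[:3],2),'M',np.round(A[3:6],3),'p',np.round(A[14:17],4),'w%.4f q7 %.3f tau7 %.3f'%(A[17],A[12],A[18]));return A
E
python3 - <<'E'
from h import *
print(bot.movel([*C2,.061],ori=ori(0),velocity=.1,contact_N=12));meas('down')
bot.grip(.036,25);A=meas('grip')
q0=A[6:13];np.save('q0.npy',q0)
for s in(1,-1):
    for d in(4,8,12,0):
        q=q0.copy();q[6]+=s*np.radians(d);bot.goto_joints(q);meas(s*d)
im=viewer.camera('scene');cv2.imwrite('pics/g.png',cv2.resize(im[90:290,180:440,::-1],(780,600)))
E
```

```text
False
down t15.80 F [-0.1   0.22  0.01] M [-0.056  0.056 -0.012] p [0.5149 0.1767 0.0616] w0.0599 q7 0.066 tau7 0.001
grip t16.34 F [-0.81  0.07  2.93] M [-0.01   0.251  0.014] p [0.5145 0.1766 0.0612] w0.0434 q7 0.066 tau7 -0.005
4 t16.73 F [0.26 0.25 1.38] M [-0.062  0.096  0.02 ] p [0.5146 0.1766 0.0612] w0.0435 q7 0.134 tau7 0.134
8 t17.11 F [-0.23  0.8   1.83] M [ 0.062  0.104 -0.01 ] p [0.5145 0.1767 0.0612] w0.0434 q7 0.203 tau7 0.132
12 t17.49 F [-1.35  1.87  2.45] M [ 0.333  0.346 -0.093] p [0.5144 0.1769 0.0612] w0.0435 q7 0.273 tau7 0.214
0 t17.94 F [ 0.56 -0.33  1.48] M [-0.107  0.032 -0.005] p [0.5148 0.1763 0.0612] w0.0434 q7 0.070 tau7 -0.234
-4 t18.32 F [ 0.18 -0.33  1.55] M [-0.142  0.026 -0.002] p [0.5146 0.1765 0.0612] w0.0435 q7 -0.001 tau7 -0.125
-8 t18.71 F [-0.27 -0.11  1.54] M [-0.086  0.092 -0.008] p [0.5145 0.1767 0.0612] w0.0434 q7 -0.071 tau7 -0.122
-12 t19.09 F [0.07 0.28 1.97] M [-0.047  0.064  0.006] p [0.5145 0.1767 0.0612] w0.0435 q7 -0.141 tau7 -0.121
0 t19.54 F [-0.23 -0.16  1.81] M [-0.061  0.081  0.001] p [0.5145 0.1766 0.0612] w0.0434 q7 0.062 tau7 0.226
```

View pics/g.png

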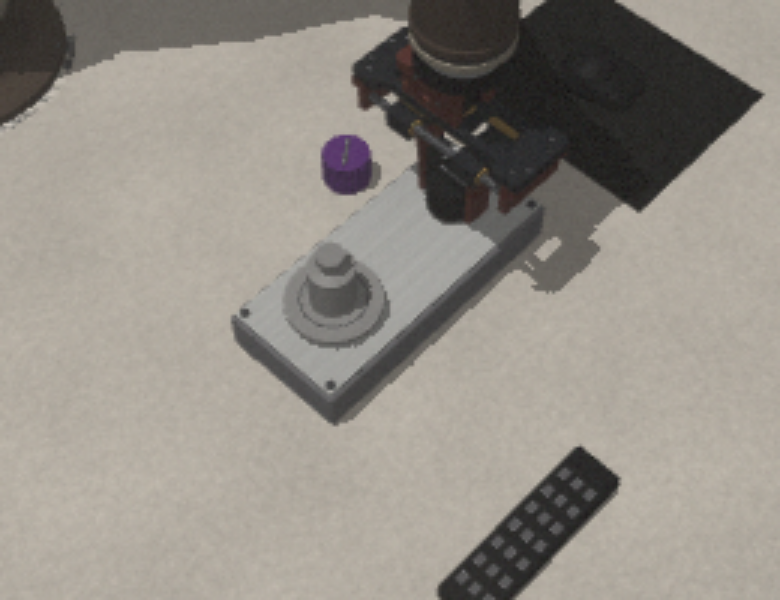

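Turning positive, resistance shows up at 12° (Mz −0.09, side force rising). Negative stays free. I'll go on negative and keep checking.

```bash
python3 - <<'E'
from h import *
q0=np.load('q0.npy')
for d in(12,20,30,50,70):
    q=q0.copy();q[6]-=np.radians(d);bot.goto_joints(q);A=meas(-d)
    if abs(A[5])>.08: print('STOP');break
im=viewer.camera('scene');cv2.imwrite('pics/i.png',cv2.resize(im[90:290,180:440,::-1],(780,600)))
E
```

```text
-12 t20.04 F [ 0.13 -0.27  1.76] M [-0.056  0.09  -0.019] p [0.5146 0.1766 0.0612] w0.0435 q7 -0.140 tau7 -0.227
-20 t20.43 F [ 0.19 -0.38  1.85] M [-0.055  0.091 -0.005] p [0.5146 0.1766 0.0612] w0.0436 q7 -0.278 tau7 -0.242
-30 t20.86 F [ 0.01 -0.04  1.67] M [-0.048  0.098 -0.019] p [0.5146 0.1766 0.0612] w0.0435 q7 -0.452 tau7 -0.212
-50 t21.42 F [0.3  0.2  1.83] M [-0.05   0.098  0.004] p [0.5145 0.1766 0.0612] w0.0437 q7 -0.802 tau7 -0.124
-70 t21.98 F [-0.05 -0.08  2.08] M [-0.025  0.121 -0.001] p [0.5145 0.1766 0.0612] w0.0435 q7 -1.151 tau7 -0.126
```

View pics/i.png

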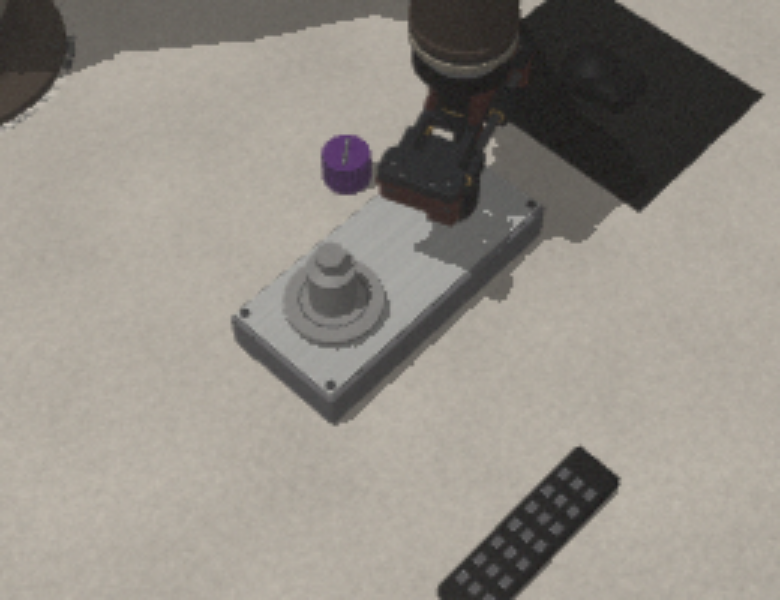

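```bash
python3 - <<'E'
from h import *
r=bot.movel([.5145,.1766,.081],velocity=.04,contact_N=8);A=meas('lift20 %s'%r)
if not r:
    r=bot.movel([.5145,.1766,.161],velocity=.08,contact_N=15);bot.wait(.3);meas('top %s'%r)
for c in('scene','top'):
    im=viewer.camera(c);cv2.imwrite(f'pics/j{c}.png',cv2.resize(im[90:290,180:440,::-1],(780,600)))
E
```

```text
lift20 False t22.80 F [ 0.12  0.05 -0.26] M [-0.024  0.143  0.004] p [0.5144 0.1767 0.0809] w0.0435 q7 -1.178 tau7 -0.002
top False t24.38 F [-0.02  0.12 -0.49] M [-0.035  0.122  0.012] p [0.5144 0.1765 0.1608] w0.0434 q7 -1.268 tau7 0.001
```

View pics/jscene.png

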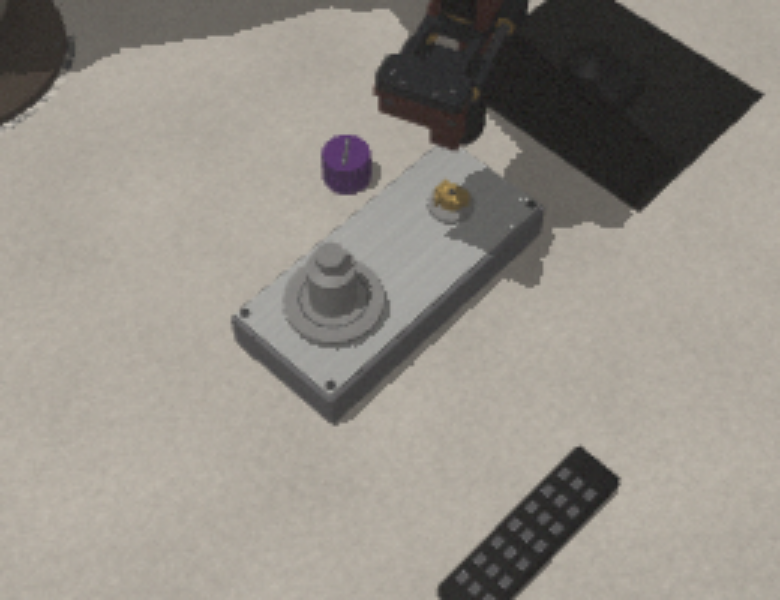

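View pics/jtop.png

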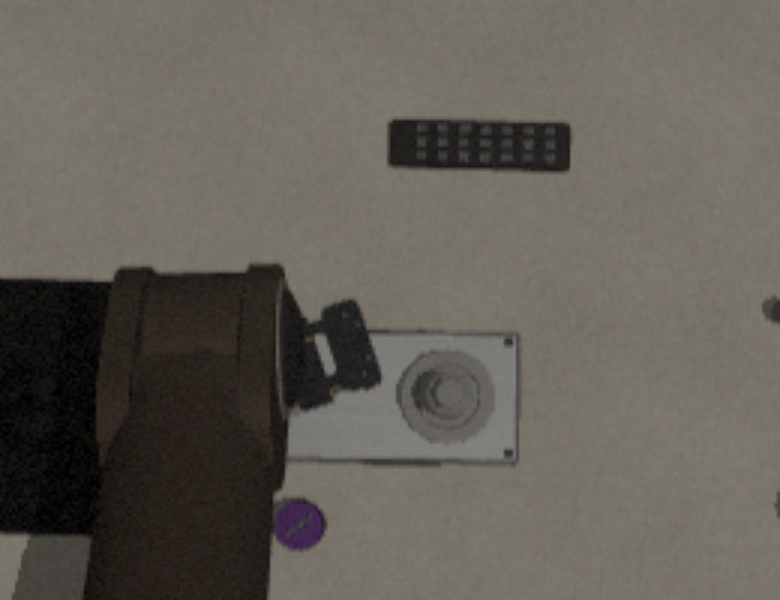

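The trim neck is bare: the brass screw shows at scene-crop (448,200). The cap is in the gripper at 43.4 mm opening, held above the neck, and the weight is still centred in the ring. I'll hand in now.

```bash
python3 - <<'E'
from h import *
meas('final');bot.hand_in()
E
```

```text
final t24.62 F [-0.1   0.06 -0.38] M [-0.025  0.127  0.005] p [0.5145 0.1766 0.161 ] w0.0435 q7 -1.268 tau7 0.000
the job is handed in; nothing more can be done
```

The job is done and handed in at about 24.6 s on the robot's clock. The big weight is on the pan, and the cap is off and held above the neck.

- **Weight:** I lowered the grey 0.5 kg weight onto the pan until the spring carried it, then let go. Both cameras afterwards showed it upright inside the ring. The fitted centre was within about 2 mm of the pan centre.
- **Cap direction:** Turned counter-clockwise seen from above, the cap resisted at 12° (moment about −0.09 N m). Clockwise it turned freely to 70°, so this gauge has a reversed thread.
- **Cap lift:** It came straight off without resistance. It is now held still, 10 cm above where it sat, with the gripper at 43.5 mm opening. The last scene picture shows the neck bare and the brass screw in view.
- **Other things:** I did not touch the small weight, mouse, remote, purple cap or orange weight. I checked them only by eye in the pictures, and in the last ones the small weight and the mouse were only partly in view.

The resistance the wrong way was small, so the free turn to 70° and the easy lift are what confirm the direction. The gripper hid the cap itself in the last pictures. That it is held and upright rests on the finger opening, the load of about 0.4 N (roughly the cap's weight) and the vertical tool.

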